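# Tighten a test-strip clamp with its ratchet lever

## Robot

A 7-joint arm with a two-finger parallel gripper is mounted at the origin on a cart in front of the work surface, level with it; the furniture and walls round the work are solid. World frame = base frame: x ahead of the robot, y to its left, z up, the work surface at z = 0. Lengths are in m, angles in rad, forces in N, time in s.
With the tool pointing down it reaches from about 0.4 to 0.875 m from the base axis. Payload 19.3 kg.
Tool frame: the origin (TCP) lies at the very end of the fingers, on their centre line; the grasp point (between the pads) lies 19 mm behind it; z points along the fingers, y is the direction in which the jaws open and shut (so a half turn about z gives the same grasp; the last joint's range is limited). The gripper opens to 85 mm and grips with 20 to 120 N. Pads are 22 mm wide; open, the fingers measure 114 mm over their backs; the gripper's body (76 mm by 85 mm) begins 54 mm behind the grasp point. The pads swing forward as they close: fully open they stand 13 mm farther back than shut.
Start: joints at [-1.393, 0.521, -0.036, 1.599, 0.021, 1.021, -0.113], TCP at [0.153, 0.606, 0.231] pointing down, gripper open.
Joint ranges: [-2.91, 2.91], [-0.3, 2.13], [-1.5, 1.42], [0.17, 2.43], [-1.26, 4.41], [0.16, 1.93], [-2.52, 2.52]. Speed limits (rad/s): [1.89, 1.89, 2.39, 2.39, 3.01, 3.01, 3.01].

## Interface

Orientations are given as [roll, pitch, yaw] about the fixed x, y, z axes, in that order (R = Rz(yaw) Ry(pitch) Rx(roll)).
In Python, from workcell import bot gives the robot as it stands. The module is installed in compiled form; this text tells all that it offers.
- The arm moves only by the shell command python3 -m inch 'ROWS' [FORCE]. ROWS is JSON, a list of rows, each an object of numbers: "dx", "dy", "dz": the shift along the tool's x, y, z in mm; "rx", "ry", "rz": the turn, a rotation vector about the tool's x, y, z in rad; "hand": the closure, from -1 (fully open) to 1 (shut), so that 0 is half open. In form: [{"dx": .., "dy": .., "dz": .., "rx": .., "ry": .., "rz": .., "hand": ..}, ...]. A call has 1 to 10 rows; each row shifts and turns the commanded pose from where the row before left it, along the tool's axes as they then stand; what a row does not reach is not made up. A row lasts 1/10 s, in which the tool goes at most 50 mm and 8.59 degrees, less where a joint would pass 70% of its speed; a pose out of reach is approached as far as the arm can. A call with a gripper value outside its range is refused whole. The fingers move at their own pace and stop on an object; FORCE is the grip in N (left out, the last holds). Time passes only in rows, so rows that do not move let the fingers close. It gives the time, the measured TCP pose, the force and the opening at its end, in the units of the state.
- bot.observe(): the state, without advancing time (a new reading comes with each control period).
- bot.grab_frame(name): name is "scene" or "top"; returns (picture, depth): 384x512x3 uint8, red, green, blue; 384x512 float32, m along the optical axis (not along the pixel's ray), 0 where there is no reading.
- bot.get_calibration(name): a dict with "vertical_fov" (degrees; the focal length in pixels is half the picture's height over the tangent of half this angle, whatever the lens; pixels are square), "cx", "cy" (the principal point, pixels), "origin" and "orientation" of the camera in the world. Camera axes: x right, y down, z forward; pixel columns grow to the right and rows downward; lengths in m; the calibration is good to about 2 mm. A picture is of the moment at which its call begins. get_calibration takes no time and is no camera call.
- bot.job_done(): hands the job in, once; it reports no verdict.
Trained networks look in the newest picture that a camera, given by its name, has taken for a name from the list of things; names that differ only in an ending like _2 or _b are one class to them, and where a whole thing is asked for, a point or a joint stands for the part that bears it (a point fixed in the world has none). Each returns a list of dicts, best first, with "score" (0 to 1); they miss things now and then, are a little off and sometimes report something else, mostly with a low value. They report only what shows in the picture. A call takes as long as a camera call.
- bot.trace(camera, target): "region" (384x512 bool, what is visible of it) and "box" ([left, top, right, bottom] in pixels, round what is visible of it).
- bot.tip_of(camera, target): "centre" ([row, column] in pixels: a listed point, or the origin of a listed thing).
The state is a dict: "clock": time; "qpos": joint angles; "qd": joint speeds; "joint_efforts": joint torques, N m; "position": TCP position; "tool_rot": TCP orientation; "force": force on the tool from outside, world axes, zero at the start; "moment": the same for the moment, N m; "grip_width": finger opening in m.
Only numpy, scipy, OpenCV 4.12 (cv2) and the standard library are available. Lean on these libraries where they do the work, as an engineer would, in place of code of your own. Each camera call takes 0.05 s, during which the arm holds its last target.

## Task

Clamp the steel test strip: turn the clamp's ball-ended lever clockwise (seen from above) until it meets its stop post, lift it off its serrations, swing it back, let it drop in again and turn on, repeating as needed until the clamp is firm, that is when the ball takes about 9 N of push to move on (it runs with about 5 N while loose). Do not force it: more than 14 N on the ball crushes the strip. Leave the lever dropped fully into its serrations and let go, and do not disturb the things lying round the clamp.

Things in the scene. Friction and masses are not known exactly. Their poses are not given: they have to be found in the camera images.
- clamp: Grey C-shaped screw clamp fixed to the trolley top. Base plate 140 x 100 x 12 mm; top plate 120 (x) x 88 (y) mm, upper face 74 mm above the trolley. Origin on the trolley top, straight below the upright screw axis; its -x side, with the open mouth and the lever, faces roughly towards the robot; +z is up.
- strip_top (a point): Point on the upper face of the steel test strip, under the screw, 45 mm above the trolley. The strip is 25 mm wide, lies along the clamp's y in its mouth and sticks out to the clamp's y = -165 mm. It is already in place.
- stop_post (a point): Top of the upright steel stop post, 8 mm thick, at (-16, +32, 114) mm in the clamp's frame, that ends the tightening swing; its twin at (-16, -32, 114) mm ends the swing back.
- lever_axis (a point): Point on the clamp's upright screw axis, 138 mm above the trolley, level with the centre of the ball when the lever is dropped in. The lever and the screw turn about this axis.
- ball (a point): Centre of the black ball, 28 mm in diameter, at the end of the dark steel lever: 85 mm from the screw axis, 138 mm above the trolley when the lever is dropped in. The 10 mm thick arm comes up to it obliquely from below on the hub's side; its other sides and top are free. It swings and rises with the lever.
- clamp_lever (a joint): Swing of the lever about the screw axis, rad: 0 when it points along the clamp's -x, growing clockwise seen from above (towards the clamp's +y, tightening); stop posts at -0.85 and +0.85. Lifted, it swings almost freely. Dropped in, it drives the screw both ways: turned back without lifting it loosens the clamp.
- clamp_lift (a joint): How far the lever is raised on the screw axis, m: 0 dropped fully into the serrations, 0.011 at most. A spring pulls it down (about 5 N at 0, 7 N at 0.011, weight included). It engages below about 0.0065; raise it 0.008 or more to swing it freely.
- serrations (a point): Centre of the ring of 15 upright serrations on the screw head, 0.42 rad apart, with rounded tops, under the lever's hub. A lever let go over a gap drops in by itself; on a serration's top it stays up about 6 mm until it is turned up to 0.42 rad further, and then drops in if nothing holds it up.
- foot_face (a point): Underside of the screw's swivelling foot. It rests loosely on the strip; the screw needs 1.1 to 1.5 rad of turning (differs each time) until it bears on it. Screw friction, 0.4 Nm (5 N at the ball), holds when let go. Bearing, the torque steps to 0.53 Nm and grows 2.2 Nm per rad: firm from 0.05 rad on (7 N at the ball), best 0.11 (9 N), crushed at 0.36 (15 N); the foot sinks only 0.64 mm per rad.
- mouse: Bystander: black computer mouse 52 x 108 x 36 mm near the front edge.
- tape_roll: Bystander: black roll of tape, 62 mm across, 19 mm high, in front of the clamp.
- battery_9v: Bystander: small block battery standing 47 mm high, at the left.
- thumb_screw: Bystander: black-headed thumb screw, 24 mm across, 30 mm high, standing on the clamp's base plate in front of the mouth.

How it is judged:
On the way, in this order (a step that is already met when the one before it is completed fails the run):
1. the lever is lifted clear of its serrations and swung back anticlockwise past the middle of its swing (value of joint clamp_lift above 0.006 m and value of joint clamp_lever below -0.2 rad), for 0.1 s.
2. the lever, dropped in again, has tightened the clamp firmly (value of joint clamp_lift below 0.003 m and z of foot_face in the frame of clamp below 0.044968 m), for 0.2 s.
At the end, for the whole second after the job is handed in: The clamp is firm (screw turned at least about 0.05 rad past the point where it bears on its foot), the lever is dropped into its serrations (raised less than 3 mm), at rest and released (all of step 2 and velocity of joint clamp_lever between -0.05 and 0.05 rad/s); the robot touches nothing.
It fails at once if the clamp is overtightened and crushes the strip (screw more than about 0.36 rad past bearing, about 15.5 N at the ball) (z of foot_face in the frame of clamp below 0.04477 m).
It fails at once if the mouse, tape roll, battery or thumb screw is displaced by more than 30 mm (distance of any of mouse, tape_roll, battery_9v, thumb_screw from where it was at the start of the episode above 0.03 m).
It also fails if it takes over 72 s, if anything falls off the work surface, if the arm or the gripper's body presses on something with over 40 N, if the wrist force passes 120 N, or if a joint passes its speed limit or range.

## Working session

There is one attempt and no reset: what is moved stays moved. The work goes in short steps, Python scripts to look and compute and a shell command to move; the robot and the scene stay as the last step left them, time stands still between calls to the robot, and variables do not carry over. Pictures are saved under pics/ and viewed, and the job is handed in when it is done.

```bash
mkdir -p pics; ls
cat > h.py <<'E'
import numpy as np, cv2
from workcell import bot
from scipy.spatial.transform import Rotation as R
def cam(n):
    c=bot.get_calibration(n); return c
def px2w(n,r,c,depth):
    k=cam(n); f=192/np.tan(np.radians(k['vertical_fov'])/2)
    p=np.array([(c-k['cx'])/f,(r-k['cy'])/f,1])*depth
    return np.array(k['origin'])+rot(k)@p
def rot(k):
    o=np.array(k['orientation'])
    return o if o.shape==(3,3) else R.from_euler('xyz',o).as_matrix()
def atz(n,r,c,z):
    k=cam(n); f=192/np.tan(np.radians(k['vertical_fov'])/2)
    d=rot(k)@np.array([(c-k['cx'])/f,(r-k['cy'])/f,1]); o=np.array(k['origin'])
    return o+d*(z-o[2])/d[2]
def w2px(n,p):
    k=cam(n); f=192/np.tan(np.radians(k['vertical_fov'])/2)
    q=rot(k).T@(np.array(p)-k['origin']); return q[1]/q[2]*f+k['cy'],q[0]/q[2]*f+k['cx']
E
python3 - <<'E'
from h import *
print(bot.observe())
for n in ('scene','top'):
    print(n,cam(n))
    im,d=bot.grab_frame(n); cv2.imwrite(f'pics/{n}0.png',im[:,:,::-1])
    for t in ('ball','lever_axis','stop_post','clamp','strip_top'):
        for x in bot.tip_of(n,t)[:2]:
            r,c=x['centre']; dd=d[int(r),int(c)]
            print(t,x['score'],np.round((r,c),1),px2w(n,r,c,dd).round(3), 'atz', atz(n,r,c,{'ball':.138,'lever_axis':.138,'stop_post':.114,'clamp':0,'strip_top':.045}[t]).round(4))
E
```

```text
pics
{'clock': 0.0, 'qpos': array([-1.39315853,  0.52204188, -0.03634571,  1.60000337,  0.02119448,
        1.02108527, -0.11275346]), 'qd': array([ 0.00057283, -0.00145478,  0.00159178, -0.00040238, -0.00158449,
       -0.00052862, -0.00114267]), 'joint_efforts': array([-1.98527996e-03, -9.27097178e+01,  1.97877042e+00, -3.69920325e+01,
        1.77738396e-02,  8.09997349e-03,  1.55578709e-05]), 'position': array([0.15325898, 0.60557094, 0.23070982]), 'tool_rot': array([-3.14044151e+00,  6.80004292e-05,  2.89380437e+00]), 'force': array([ 0.34367721, -0.28844464,  0.97894156]), 'moment': array([ 0.03951749, -0.00906494,  0.00612982]), 'grip_width': 0.08531996394047457}
scene {'vertical_fov': 49.740358765211795, 'cx': 249.3246840342585, 'cy': 197.71429495936925, 'origin': array([-0.25274924, -0.51053046,  0.45638553]), 'orientation': array([-1.98788299, -0.0043238 , -1.07668248])}
lever_axis 0.87 [172.  275.8] [ 2.858  0.896 -0.805] atz [ 0.5322 -0.1557  0.138 ]
clamp 0.75 [230.6 273.7] [ 0.482 -0.178  0.021] atz [ 0.5172 -0.1619  0.    ]
strip_top 0.97 [210.7 273. ] [ 0.483 -0.174  0.068] atz [ 0.527  -0.1541  0.045 ]
top {'vertical_fov': 43.398625802241135, 'cx': 259.27689799551973, 'cy': 192.81690130265582, 'origin': array([ 0.24944484, -0.13743471,  1.01510496]), 'orientation': array([-2.92115118,  0.00313196, -1.59971469])}
ball 0.58 [193.4 273.2] [ 0.441 -0.166  0.151] atz [ 0.4441 -0.1663  0.138 ]
lever_axis 0.93 [149.7 266.2] [ 0.539 -0.157  0.107] atz [ 0.5296 -0.156   0.138 ]
lever_axis 0.4 [238.2 255.4] [ 0.379 -0.13  -0.003] atz [ 0.3614 -0.1308  0.138 ]
stop_post 0.87 [165.  260.1] [ 0.509 -0.144  0.105] atz [ 0.5066 -0.1436  0.114 ]
clamp 0.76 [171.2 268.4] [ 0.497 -0.16   0.101] atz [ 0.5245 -0.1621  0.    ]
clamp 0.2 [197.7 273.3] [ 0.434 -0.166  0.148] atz [ 0.4653 -0.1707  0.    ]
strip_top 0.89 [158.5 265.7] [ 0.52  -0.155  0.112] atz [ 0.54   -0.1563  0.045 ]
```

Run:
```python
import cv2
for n in('scene','top'):
    im=cv2.imread(f'pics/{n}0.png'); cv2.imwrite(f'pics/{n}0b.png',cv2.resize(im,(768,576),interpolation=cv2.INTER_CUBIC))
im=cv2.imread('pics/top0.png')[100:260,180:380]; cv2.imwrite('pics/top0c.png',cv2.resize(im,(750,600),interpolation=cv2.INTER_CUBIC))
```

```text
(no output)
```

View pics/scene0b.png

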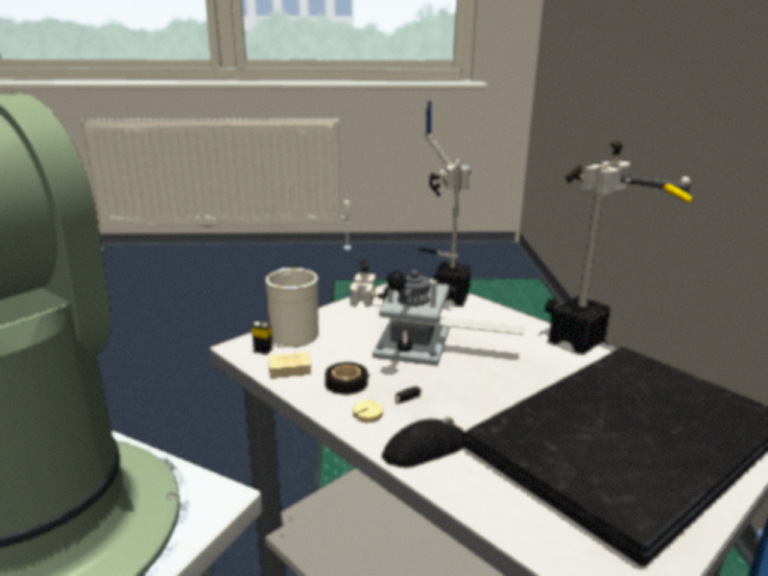

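View pics/top0b.png

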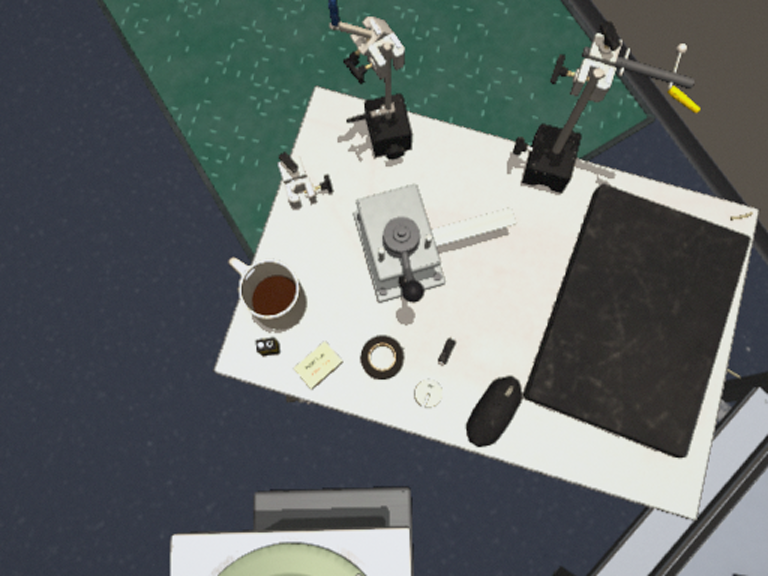

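View pics/top0c.png

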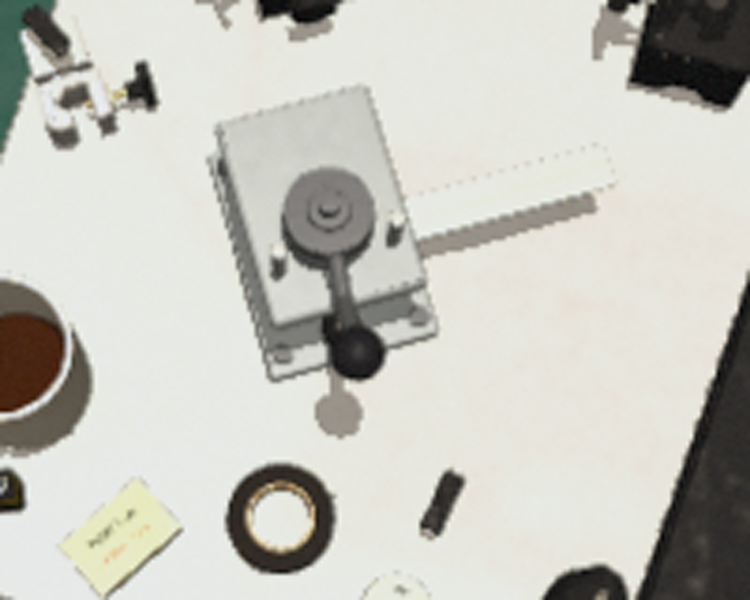

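The scene view shows the lever and ball at about (398,280) px, pointing roughly towards the robot. The top view shows the ball at (412,290), the hub at (401,235) and the two stop posts at (380,255) and (428,240). Nothing blocks the space above. Next I'll measure the clamp yaw and the ball more precisely.

Run:
```python
from h import *
cs=[(215,125),(365,87),(425,285),(275,325)]
W=[atz('top',100+y/3.75,180+x/3.75,.074)[:2] for x,y in cs]
for i in range(4):
    v=W[(i+1)%4]-W[i]; print('edge',np.linalg.norm(v).round(4),np.degrees(np.arctan2(v[1],v[0])).round(1))
print(np.mean(W,0))
# strip end
for (x,y) in [(278,248),(395,220)]: print('post',atz('top',100+y/3.75,180+x/3.75,.114).round(4))
for (x,y) in [(330,212)]: print('hub',[atz('top',100+y/3.75,180+x/3.75,z).round(4) for z in (.12,.138)])
print('ball',atz('top',100+350/3.75,180+356/3.75,.138))
for n in('top','scene'):
    im,d=bot.grab_frame(n)
    for t in ('ball','stop_post','tape_roll','mouse','battery_9v','thumb_screw'):
        try:
            for x in bot.trace(n,t)[:2]:
                m=x['region']; r,c=np.nonzero(m); dd=d[m]
                print(n,t,x['score'],x['box'],m.sum(),r.mean().round(1),c.mean().round(1),px2w(n,r.mean(),c.mean(),np.median(dd[dd>0])).round(3), atz(n,r.mean(),c.mean(),.138).round(4))
        except Exception as e: print(t,e)
```

```text
edge 0.0853 -76.7
edge 0.1169 -166.1
edge 0.0835 103.6
edge 0.1175 14.8
[ 0.53994132 -0.15510884]
post [ 0.5046 -0.132   0.114 ]
post [ 0.5179 -0.1931  0.114 ]
hub [array([ 0.5214, -0.1594,  0.12  ]), array([ 0.5159, -0.1589,  0.138 ])]
ball [ 0.44413866 -0.16948786  0.138     ]
top ball 0.56 [254.3, 144.9, 279.9, 202.0] 709 167.7 269.7 [ 0.503 -0.162  0.105] [ 0.4938 -0.1615  0.138 ]
top stop_post 0.8 [238.4, 120.1, 343.9, 204.3] 4076 160.1 273.7 [ 0.53  -0.172  0.066] [ 0.5087 -0.1695  0.138 ]
top tape_roll 0.89 [241.7, 224.2, 267.8, 252.6] 466 237.4 254.3 [ 0.378 -0.128  0.019] [ 0.3629 -0.1289  0.138 ]
top mouse 0.76 [310.3, 252.8, 348.4, 300.9] 1151 273.5 329.5 [ 0.3   -0.278  0.025] [ 0.2938 -0.262   0.138 ]
top battery_9v 0.68 [169.7, 226.5, 189.5, 237.8] 176 230.5 178.0 [0.394 0.026 0.043] [0.3797 0.0105 0.138 ]
top battery_9v 0.23 [255.5, 145.4, 282.4, 200.9] 720 168.1 269.8 [ 0.502 -0.162  0.105] [ 0.493  -0.1616  0.138 ]
top thumb_screw 0.54 [256.1, 141.8, 283.4, 202.4] 682 167.9 269.8 [ 0.503 -0.162  0.105] [ 0.4936 -0.1615  0.138 ]
scene ball 0.6 [261.3, 182.4, 284.3, 201.9] 365 189.8 271.8 [ 0.499 -0.163  0.109] [ 0.4363 -0.1916  0.138 ]
scene stop_post 0.66 [249.9, 179.3, 351.7, 239.9] 2570 212.8 280.3 [ 0.507 -0.181  0.054] [ 0.3491 -0.2496  0.138 ]
scene tape_roll 0.93 [213.8, 241.8, 242.1, 263.4] 536 251.6 231.1 [ 0.367 -0.137  0.017] [ 0.196  -0.2401  0.138 ]
scene mouse 0.58 [255.5, 274.9, 311.5, 312.1] 1343 294.7 282.6 [ 0.284 -0.288  0.02 ] [ 0.1387 -0.3481  0.138 ]
scene battery_9v 0.64 [167.8, 213.0, 182.5, 238.2] 288 225.4 174.8 [0.391 0.023 0.025] [ 0.2224 -0.1168  0.138 ]
scene thumb_screw 0.48 [263.3, 221.4, 275.8, 239.1] 70 229.9 269.4 [ 0.479 -0.169  0.022] [ 0.2833 -0.2601  0.138 ]
```

Run:
```python
from h import *
from scipy.optimize import least_squares
P=[]
for n,(r0,c0) in (('top',(193.4,274.5)),('scene',(187,264))):
    im,d=bot.grab_frame(n)
    print(n,'proj of guess',np.round(w2px(n,(.444,-.168,.138)),1))
    g=im.max(2).astype(int)
    sub=[]
    for r in range(int(r0)-12,int(r0)+12):
        for c in range(int(c0)-12,int(c0)+12):
            if g[r,c]<60 and d[r,c]>0:
                p=px2w(n,r,c,d[r,c])
                if np.linalg.norm(p-[.444,-.168,.138])<.022: sub.append(p); 
    sub=np.array(sub); print(n,len(sub),sub.mean(0),sub[:,2].max())
    f=least_squares(lambda x:np.linalg.norm(sub-x,axis=1)-.014,[.444,-.168,.138],loss='soft_l1',f_scale=.001)
    print(f.x, np.abs(f.fun).mean())
```

```text
top proj of guess [193.4 274.1]
top 144 [ 0.44142588 -0.168346    0.1486808 ] 0.1544923141477217
[ 0.44363363 -0.16950886  0.13892941] 0.0009356704028099088
scene proj of guess [186.3 262.9]
scene 139 [ 0.43556158 -0.1745627   0.14139842] 0.15256326828454958
[ 0.4433671  -0.17056693  0.13774793] 0.0009193649319015226
```

```bash
cat >> h.py <<'E'
def rows(poses):
    # poses: list of (x,y,z,yaw); prints rounded per-row increments in the tool frame, with pose tracking of rounding
    o=bot.observe(); p=np.array(o['position']); M=R.from_euler('xyz',o['tool_rot']).as_matrix(); out=[]
    for x,y,z,yaw in poses:
        T=R.from_euler('xyz',[np.pi,0,yaw]).as_matrix()
        d=np.round(M.T@(np.array([x,y,z])-p)*1000,1); rv=np.round(R.from_matrix(M.T@T).as_rotvec(),3)
        p=p+M@d/1000; M=M@R.from_rotvec(rv).as_matrix()
        out.append({k:float(v) for k,v in zip(('dx','dy','dz','rx','ry','rz'),[*d,*rv]) if abs(v)>1e-4})
    import json
    for i in range(0,len(out),10): print(json.dumps(out[i:i+10]))
E
python3 - <<'E'
from h import *
P=[]
for i in range(1,25):
    s=i/24; r=.6246+(.475-.6246)*s; a=1.3237+(-.365-1.3237)*s
    P.append((r*np.cos(a),r*np.sin(a),.231,2.894+(.135-2.894)*s))
rows(P)
E
```

```text
[{"dx": -43.0, "dy": -8.1, "dz": 0.3, "rz": 0.115}, {"dx": -43.3, "dy": -5.8, "rz": 0.115}, {"dx": -43.2, "dy": -3.9, "rz": 0.115}, {"dx": -42.8, "dy": -2.0, "rz": 0.115}, {"dx": -42.4, "dy": -0.1, "rz": 0.115}, {"dx": -42.0, "dy": 1.7, "rz": 0.114}, {"dx": -41.4, "dy": 3.4, "rz": 0.115}, {"dx": -40.8, "dy": 5.1, "rz": 0.115}, {"dx": -40.1, "dy": 6.8, "rz": 0.115}, {"dx": -39.4, "dy": 8.4, "rz": 0.115}]
[{"dx": -38.5, "dy": 10.0, "rz": 0.115}, {"dx": -37.7, "dy": 11.5, "rz": 0.115}, {"dx": -36.7, "dy": 13.0, "rz": 0.115}, {"dx": -35.8, "dy": 14.4, "rz": 0.115}, {"dx": -34.7, "dy": 15.7, "rz": 0.115}, {"dx": -33.6, "dy": 17.0, "rz": 0.115}, {"dx": -32.5, "dy": 18.2, "rz": 0.115}, {"dx": -31.3, "dy": 19.3, "rz": 0.115}, {"dx": -30.1, "dy": 20.4, "rz": 0.115}, {"dx": -28.8, "dy": 21.4, "rz": 0.115}]
[{"dx": -27.6, "dy": 22.4, "rz": 0.115}, {"dx": -26.3, "dy": 23.2, "rz": 0.115}, {"dx": -24.9, "dy": 24.0, "rz": 0.115}, {"dx": -23.7, "dy": 24.7, "rz": 0.115}]
```

```bash
python3 -m inch '[{"dx":-43,"dy":-8,"rz":0.115},{"dx":-43,"dy":-6,"rz":0.115},{"dx":-43,"dy":-4,"rz":0.115},{"dx":-43,"dy":-2,"rz":0.115},{"dx":-42,"dy":0,"rz":0.115},{"dx":-42,"dy":2,"rz":0.115},{"dx":-41,"dy":3,"rz":0.115},{"dx":-41,"dy":5,"rz":0.115},{"dx":-40,"dy":7,"rz":0.115},{"dx":-39,"dy":8,"rz":0.115}]' 30
```

```text
schema error: expected keys dx, dy, dz, rx, ry, rz, hand
```

```bash
python3 -m inch '[{"dx":-38,"dy":10,"rz":0.115},{"dx":-38,"dy":12,"rz":0.115},{"dx":-37,"dy":13,"rz":0.115},{"dx":-36,"dy":14,"rz":0.115},{"dx":-35,"dy":16,"rz":0.115},{"dx":-34,"dy":17,"rz":0.115},{"dx":-32,"dy":18,"rz":0.115},{"dx":-31,"dy":19,"rz":0.115},{"dx":-30,"dy":20,"rz":0.115},{"dx":-29,"dy":21,"rz":0.115}]'; python3 -c "
from h import *
o=bot.observe();print(o['qpos'].round(2))
P0=o['position'];y0=o['tool_rot'][2]
g=np.array([.4436,-.1695,.231]);g2=np.array([.4436,-.1695,.17])
rows([tuple(P0+(g-P0)*i/5)+(y0+(.135-y0)*i/5,) for i in range(1,6)]+[(*g2,.135)])"
```

```text
[-1.39  0.52 -0.04  1.6   0.02  1.02 -0.11]
[{"dx": -94.3, "dy": -136.1, "dz": 0.1, "rz": 0.552}, {"dx": -151.7, "dy": -66.4, "rz": 0.551}, {"dx": -164.0, "dy": 22.8, "dz": 0.1, "rz": 0.552}, {"dx": -127.7, "dy": 105.5, "rz": 0.552}, {"dx": -53.4, "dy": 156.7, "dz": 0.1, "rz": 0.552}, {"dz": 61.0}]schema error: expected keys dx, dy, dz, rx, ry, rz, hand
```

```bash
python3 -m inch '[{"dx":-43,"dy":-8,"dz":0,"rx":0,"ry":0,"rz":0.115,"hand":-1},{"dx":-43,"dy":-6,"dz":0,"rx":0,"ry":0,"rz":0.115,"hand":-1},{"dx":-43,"dy":-4,"dz":0,"rx":0,"ry":0,"rz":0.115,"hand":-1},{"dx":-43,"dy":-2,"dz":0,"rx":0,"ry":0,"rz":0.115,"hand":-1},{"dx":-42,"dy":0,"dz":0,"rx":0,"ry":0,"rz":0.115,"hand":-1},{"dx":-42,"dy":2,"dz":0,"rx":0,"ry":0,"rz":0.115,"hand":-1},{"dx":-41,"dy":3,"dz":0,"rx":0,"ry":0,"rz":0.115,"hand":-1},{"dx":-41,"dy":5,"dz":0,"rx":0,"ry":0,"rz":0.115,"hand":-1},{"dx":-40,"dy":7,"dz":0,"rx":0,"ry":0,"rz":0.115,"hand":-1},{"dx":-39,"dy":8,"dz":0,"rx":0,"ry":0,"rz":0.115,"hand":-1}]' 30; python3 -c "
from h import *
print(bot.observe()['qpos'].round(2))"
```

```text
clock: 2.4
position: [0.4571, 0.3259, 0.2314]
tool_rot: [3.141, -0.0, 1.739]
force: [0.2, 1.0, 0.1]
grip_width: 0.0852
[-0.95  0.44  0.31  1.78 -0.16  0.95 -0.41]
```

```bash
python3 -m inch '[{"dx":-38,"dy":10,"dz":0,"rx":0,"ry":0,"rz":0.115,"hand":-1},{"dx":-38,"dy":12,"dz":0,"rx":0,"ry":0,"rz":0.115,"hand":-1},{"dx":-37,"dy":13,"dz":0,"rx":0,"ry":0,"rz":0.115,"hand":-1},{"dx":-36,"dy":14,"dz":0,"rx":0,"ry":0,"rz":0.115,"hand":-1},{"dx":-35,"dy":16,"dz":0,"rx":0,"ry":0,"rz":0.115,"hand":-1},{"dx":-34,"dy":17,"dz":0,"rx":0,"ry":0,"rz":0.115,"hand":-1},{"dx":-32,"dy":18,"dz":0,"rx":0,"ry":0,"rz":0.115,"hand":-1},{"dx":-31,"dy":19,"dz":0,"rx":0,"ry":0,"rz":0.115,"hand":-1},{"dx":-30,"dy":20,"dz":0,"rx":0,"ry":0,"rz":0.115,"hand":-1},{"dx":-29,"dy":21,"dz":0,"rx":0,"ry":0,"rz":0.115,"hand":-1}]'; python3 -c "
from h import *
o=bot.observe();print(o['qpos'].round(2))
P0=o['position'];y0=o['tool_rot'][2]
g=np.array([.4436,-.1695,.231]);g2=np.array([.4436,-.1695,.17])
rows([tuple(P0+(g-P0)*i/5)+(y0+(.135-y0)*i/5,) for i in range(1,6)]+[(*g2,.135)])"
```

```text
clock: 3.4
position: [0.4956, -0.042, 0.2315]
tool_rot: [3.141, -0.0, 0.589]
force: [1.1, 0.5, -0.3]
grip_width: 0.0854
[-0.55  0.39  0.68  1.95 -0.31  0.9  -0.7 ]
[{"dx": -22.8, "dy": 15.4, "dz": 0.1, "rz": 0.091}, {"dx": -21.3, "dy": 17.5, "dz": 0.1, "rz": 0.091}, {"dx": -19.7, "dy": 19.3, "dz": 0.1, "ry": -0.001, "rz": 0.09}, {"dx": -17.8, "dy": 21.0, "dz": 0.1, "rz": 0.091}, {"dx": -15.9, "dy": 22.5, "dz": 0.1, "rz": 0.091}, {"dz": 61.0}]
```

```bash
python3 -m inch '[{"dx":-23,"dy":15,"dz":0,"rx":0,"ry":0,"rz":0.091,"hand":-1},{"dx":-21,"dy":18,"dz":0,"rx":0,"ry":0,"rz":0.091,"hand":-1},{"dx":-20,"dy":19,"dz":0,"rx":0,"ry":0,"rz":0.09,"hand":-1},{"dx":-18,"dy":21,"dz":0,"rx":0,"ry":0,"rz":0.091,"hand":-1},{"dx":-16,"dy":23,"dz":0,"rx":0,"ry":0,"rz":0.091,"hand":-1},{"dx":0,"dy":0,"dz":15,"rx":0,"ry":0,"rz":0,"hand":-1},{"dx":0,"dy":0,"dz":15,"rx":0,"ry":0,"rz":0,"hand":-1},{"dx":0,"dy":0,"dz":0,"rx":0,"ry":0,"rz":0,"hand":-1}]'
python3 - <<'E'
from h import *
o=bot.observe();print(o['qpos'].round(2), o['position'].round(4),o['force'].round(2))
for n in('top','scene'):
    im,d=bot.grab_frame(n); s=im[90:250,160:360] if n=='top' else im[120:280,170:370]
    cv2.imwrite(f'pics/{n}1.png',cv2.resize(s[:,:,::-1],(750,600),interpolation=cv2.INTER_CUBIC))
F=[]
for i in range(5):F.append(bot.observe()['force'])
print(np.array(F).round(2))
E
```

```text
clock: 4.2
position: [0.4432, -0.1686, 0.2002]
tool_rot: [-3.141, 0.002, 0.139]
force: [0.1, -0.1, 0.7]
grip_width: 0.0856
[-0.35  0.43  0.78  2.04 -0.41  0.83 -0.77] [ 0.4432 -0.1686  0.2002] [ 0.06 -0.1   0.75]
[[0.4  0.35 0.3 ]
 [0.4  0.35 0.3 ]
 [0.4  0.35 0.3 ]
 [0.4  0.35 0.3 ]
 [0.4  0.35 0.3 ]]
```

View pics/scene1.png

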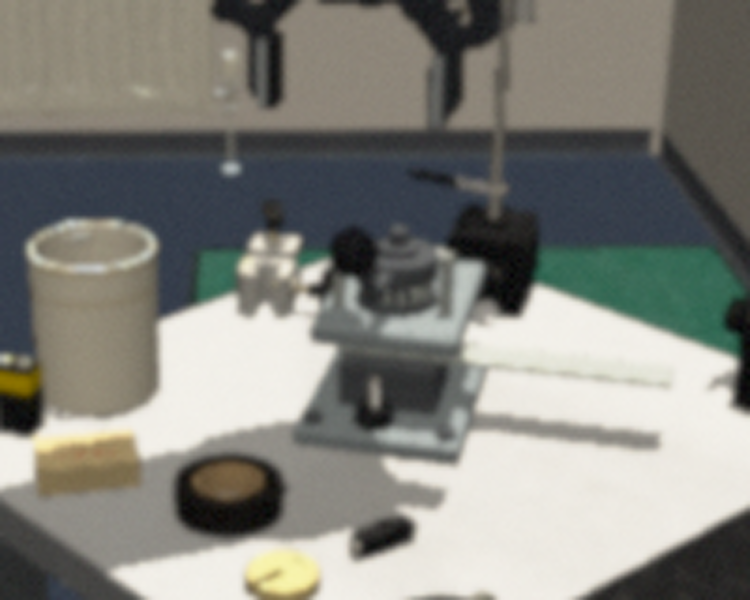

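View pics/top1.png

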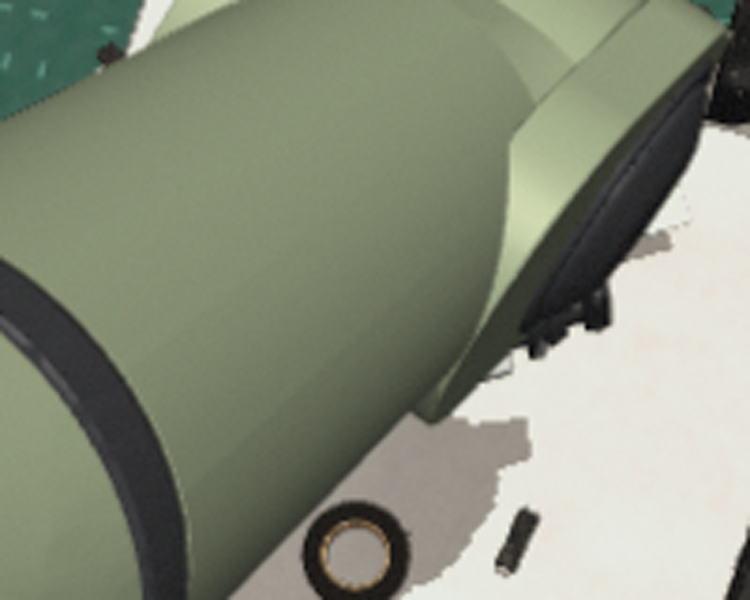

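```bash
python3 -m inch '[{"dx":0.4,"dy":1,"dz":20,"rx":0,"ry":0,"rz":0,"hand":-1},{"dx":0,"dy":0,"dz":20,"rx":0,"ry":0,"rz":0,"hand":-1},{"dx":0,"dy":0,"dz":20,"rx":0,"ry":0,"rz":0,"hand":-1},{"dx":0,"dy":0,"dz":14,"rx":0,"ry":0,"rz":0,"hand":-1},{"dx":0,"dy":0,"dz":8,"rx":0,"ry":0,"rz":0,"hand":-1},{"dx":0,"dy":0,"dz":0,"rx":0,"ry":0,"rz":0,"hand":-0.3},{"dx":0,"dy":0,"dz":0,"rx":0,"ry":0,"rz":0,"hand":0},{"dx":0,"dy":0,"dz":0,"rx":0,"ry":0,"rz":0,"hand":0}]' 30
python3 - <<'E'
from h import *
o=bot.observe();print(o['qpos'].round(2), o['position'].round(4),o['force'].round(2))
n='scene'
im,d=bot.grab_frame(n); s=im[120:280,170:370]
cv2.imwrite(f'pics/{n}2.png',cv2.resize(s[:,:,::-1],(750,600),interpolation=cv2.INTER_CUBIC))
E
```

```text
clock: 5.1
position: [0.4449, -0.1698, 0.1201]
tool_rot: [3.141, -0.001, 0.14]
force: [-0.2, -0.2, -0.4]
grip_width: 0.0445
[-0.24  0.55  0.65  2.11 -0.55  0.65 -0.64] [ 0.4449 -0.1698  0.1201] [-0.18 -0.24 -0.38]
```

View pics/scene2.png

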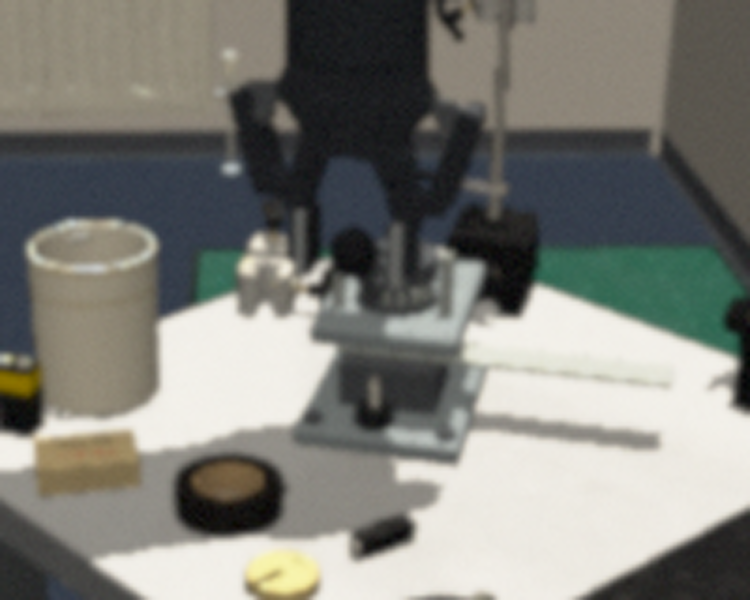

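The fingers straddle the ball, which sits at (353,252) in the crop with the pads at 305 and 398. I'll close on it.

```bash
python3 -m inch '[{"dx":-1,"dy":0,"dz":2,"rx":0,"ry":0,"rz":0,"hand":0.2},{"dx":0,"dy":0,"dz":0,"rx":0,"ry":0,"rz":0,"hand":1},{"dx":0,"dy":0,"dz":0,"rx":0,"ry":0,"rz":0,"hand":1},{"dx":0,"dy":0,"dz":0,"rx":0,"ry":0,"rz":0,"hand":1},{"dx":0,"dy":0,"dz":0,"rx":0,"ry":0,"rz":0,"hand":1}]' 40
python3 - <<'E'
from h import *
for i in range(3):
    o=bot.observe();print(o['qpos'].round(2), o['position'].round(4),o['force'].round(2),o['moment'].round(2),o['grip_width']); bot.grab_frame('scene')
E
```

```text
clock: 5.65
position: [0.4433, -0.1699, 0.1174]
tool_rot: [-3.142, 0.0, 0.14]
force: [-2.1, 0.1, 6.1]
grip_width: 0.0261
[-0.23  0.56  0.64  2.11 -0.56  0.64 -0.64] [ 0.4433 -0.1699  0.1174] [-2.08  0.08  6.08] [0.05 0.47 0.  ] 0.026085990766579453
[-0.23  0.56  0.64  2.11 -0.56  0.64 -0.64] [ 0.4434 -0.1699  0.1174] [-2.02 -0.39  5.98] [0.08 0.47 0.02] 0.025819616726757186
[-0.23  0.56  0.64  2.11 -0.56  0.64 -0.64] [ 0.4433 -0.1699  0.1174] [-1.74  0.54  5.56] [0.03 0.45 0.01] 0.02579457998699696
```

```bash
python3 -m inch '[{"dx":0,"dy":0,"dz":-0.5,"rx":0,"ry":0,"rz":0,"hand":1},{"dx":0.1,"dy":-4.2,"dz":0,"rx":0,"ry":0,"rz":0.05,"hand":1},{"dx":0.1,"dy":-4.2,"dz":0,"rx":0,"ry":0,"rz":0.05,"hand":1},{"dx":0.1,"dy":-4.2,"dz":0,"rx":0,"ry":0,"rz":0.05,"hand":1},{"dx":0.1,"dy":-4.2,"dz":0,"rx":0,"ry":0,"rz":0.05,"hand":1}]'
cat >> h.py <<'E'
AX=np.array([.528,-.158]); YAW=.235
def st():
    o=bot.observe();p=o['position'];v=AX-p[:2];phi=np.arctan2(v[1],v[0])
    M=R.from_euler('xyz',o['tool_rot']).as_matrix(); F=o['force']
    rad=np.array([np.cos(phi),np.sin(phi),0]); tan=np.array([np.sin(phi),-np.cos(phi),0])
    print('t',round(o['clock'],2),'pos',p.round(4),'rpy',o['tool_rot'].round(3),'theta',round(YAW-phi,3),'phi',round(phi,3),'r',np.linalg.norm(v).round(4),'F in,back,up',round(F@rad,1),round(F@tan,1),round(F[2],1),'M',o['moment'].round(2),'w',round(o['grip_width'],4))
E
python3 -c "
from h import *
st();bot.grab_frame('scene');st();print(bot.observe()['qpos'].round(2))"
```

```text
clock: 6.3
position: [0.443, -0.1533, 0.1178]
tool_rot: [3.141, -0.001, -0.062]
force: [1.7, -3.4, -3.9]
grip_width: 0.026
t 6.3 pos [ 0.443  -0.1533  0.1178] rpy [ 3.141e+00 -1.000e-03 -6.200e-02] theta 0.29 phi -0.055 r 0.0852 F in,back,up 1.9 3.3 -3.9 M [-0.62 -0.37  0.19] w 0.026
t 6.35 pos [ 0.443  -0.1527  0.1177] rpy [ 3.141 -0.    -0.065] theta 0.297 phi -0.062 r 0.0851 F in,back,up 1.2 2.0 -1.5 M [-0.82 -0.15  0.02] w 0.0256
[-0.31  0.57  0.7   2.13 -0.61  0.65 -0.82]
```

```bash
python3 -m inch '[{"dx":0.1,"dy":-4.2,"dz":0.2,"rx":0,"ry":0,"rz":0.05,"hand":1},{"dx":0.1,"dy":-4.2,"dz":0,"rx":0,"ry":0,"rz":0.05,"hand":1},{"dx":0.1,"dy":-4.2,"dz":0,"rx":0,"ry":0,"rz":0.05,"hand":1},{"dx":0.1,"dy":-4.2,"dz":0,"rx":0,"ry":0,"rz":0.05,"hand":1},{"dx":0.1,"dy":-4.2,"dz":0,"rx":0,"ry":0,"rz":0.05,"hand":1}]';python3 -c "
from h import *
st()"; python3 -m inch '[{"dx":0.1,"dy":-4.2,"dz":0,"rx":0,"ry":0,"rz":0.05,"hand":1},{"dx":0.1,"dy":-4.2,"dz":0,"rx":0,"ry":0,"rz":0.05,"hand":1},{"dx":0.1,"dy":-4.2,"dz":0,"rx":0,"ry":0,"rz":0.05,"hand":1},{"dx":0.1,"dy":-4.2,"dz":0,"rx":0,"ry":0,"rz":0.05,"hand":1}]'
python3 - <<'E'
from h import *
st()
for n in('scene',):
    im,d=bot.grab_frame(n); s=im[120:280,170:370] 
    cv2.imwrite(f'pics/{n}3.png',cv2.resize(s[:,:,::-1],(750,600),interpolation=cv2.INTER_CUBIC))
st();print(bot.observe()['qpos'].round(2))
E
```

```text
clock: 6.85
position: [0.4469, -0.1328, 0.1177]
tool_rot: [3.141, -0.001, -0.311]
force: [1.8, -3.6, -2.8]
grip_width: 0.0261
t 6.85 pos [ 0.4469 -0.1328  0.1177] rpy [ 3.141e+00 -1.000e-03 -3.110e-01] theta 0.536 phi -0.301 r 0.0849 F in,back,up 2.8 2.9 -2.8 M [-0.71 -0.42  0.2 ] w 0.0261
clock: 7.25
position: [0.4537, -0.1175, 0.1177]
tool_rot: [3.141, -0.001, -0.511]
force: [3.4, -3.5, -3.9]
grip_width: 0.0258
t 7.25 pos [ 0.4537 -0.1175  0.1177] rpy [ 3.141e+00 -1.000e-03 -5.110e-01] theta 0.734 phi -0.499 r 0.0846 F in,back,up 4.6 1.4 -3.9 M [-0.85 -0.53  0.25] w 0.0258
t 7.3 pos [ 0.454  -0.1169  0.1176] rpy [ 3.141e+00 -1.000e-03 -5.140e-01] theta 0.742 phi -0.507 r 0.0847 F in,back,up 4.1 2.3 -0.7 M [-0.81 -0.39  0.06] w 0.0256
[-0.47  0.62  0.83  2.13 -0.73  0.7  -1.23]
```

View pics/scene3.png

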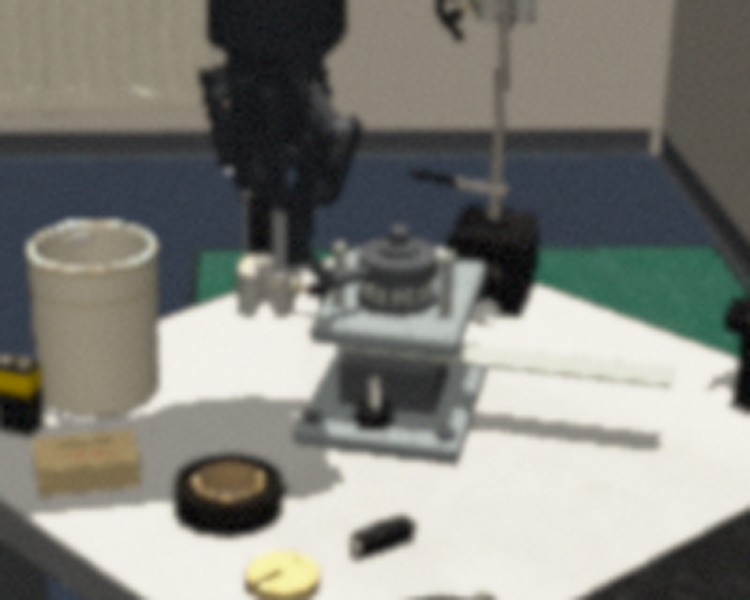

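```bash
python3 -m inch '[{"dx":0.2,"dy":0,"dz":-3,"rx":0,"ry":0,"rz":0,"hand":1},{"dx":0,"dy":0,"dz":-3,"rx":0,"ry":0,"rz":0,"hand":1},{"dx":0,"dy":0,"dz":-3,"rx":0,"ry":0,"rz":0,"hand":1},{"dx":0,"dy":0,"dz":-0.7,"rx":0,"ry":0,"rz":0,"hand":1},{"dx":0,"dy":0,"dz":0,"rx":0,"ry":0,"rz":0,"hand":1}]' 60
python3 - <<'E'
from h import *
st()
for n in('scene',):
    im,d=bot.grab_frame(n); s=im[120:280,170:370] 
    cv2.imwrite(f'pics/{n}4.png',cv2.resize(s[:,:,::-1],(750,600),interpolation=cv2.INTER_CUBIC))
st()
E
```

```text
clock: 7.8
position: [0.4538, -0.1174, 0.1275]
tool_rot: [-3.141, -0.001, -0.509]
force: [4.3, -3.2, -7.2]
grip_width: 0.0252
t 7.8 pos [ 0.4538 -0.1174  0.1275] rpy [-3.141e+00 -1.000e-03 -5.090e-01] theta 0.736 phi -0.501 r 0.0846 F in,back,up 5.3 0.7 -7.2 M [-0.46 -1.05  0.1 ] w 0.0252
t 7.85 pos [ 0.4537 -0.1174  0.1274] rpy [-3.141e+00 -1.000e-03 -5.090e-01] theta 0.736 phi -0.501 r 0.0846 F in,back,up 6.9 -0.8 -6.8 M [-0.43 -1.05  0.1 ] w 0.0252
```

View pics/scene4.png

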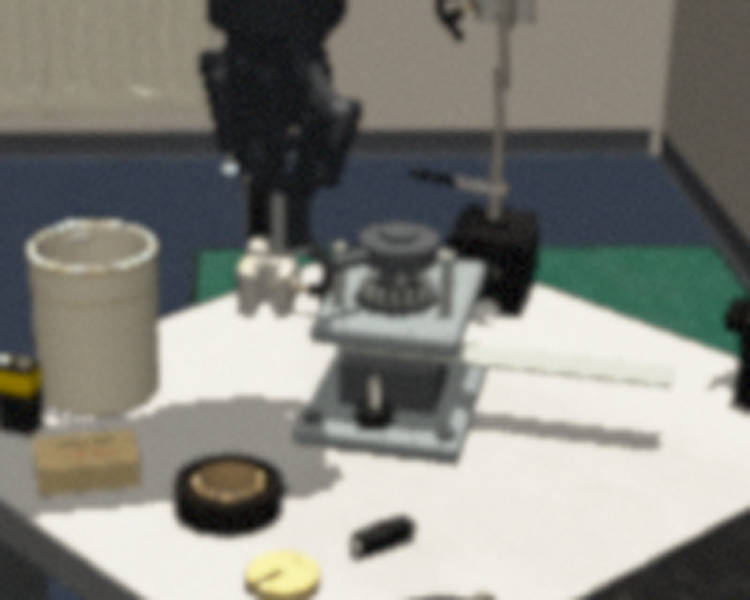

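The hub in the crop at (400,235) has risen and the serrations below it are exposed, so the lever is lifted about 9.7 mm. I'll swing back 3 serrations (1.257 rad).

```bash
python3 -m inch '[{"dx":0.7,"dy":8.5,"dz":0,"rx":0,"ry":0,"rz":-0.1,"hand":1},{"dx":0.4,"dy":8.5,"dz":0,"rx":0,"ry":0,"rz":-0.1,"hand":1},{"dx":0.4,"dy":8.5,"dz":0,"rx":0,"ry":0,"rz":-0.1,"hand":1},{"dx":0.4,"dy":8.5,"dz":0,"rx":0,"ry":0,"rz":-0.1,"hand":1},{"dx":0.4,"dy":8.5,"dz":0,"rx":0,"ry":0,"rz":-0.1,"hand":1},{"dx":0.4,"dy":8.5,"dz":0,"rx":0,"ry":0,"rz":-0.1,"hand":1}]'; python3 -c "
from h import *
st();print(bot.observe()['qpos'].round(2))"
```

```text
clock: 8.45
position: [0.443, -0.1666, 0.1273]
tool_rot: [-3.141, -0.0, 0.096]
force: [3.7, 1.6, -7.0]
grip_width: 0.0252
t 8.45 pos [ 0.443  -0.1666  0.1273] rpy [-3.141 -0.     0.096] theta 0.134 phi 0.101 r 0.0854 F in,back,up 3.8 -1.2 -7.0 M [ 0.29 -0.85  0.09] w 0.0252
[-0.26  0.54  0.68  2.11 -0.55  0.67 -0.69]
```

```bash
python3 -m inch '[{"dx":0.6,"dy":8.5,"dz":0,"rx":0,"ry":0,"rz":-0.1,"hand":1},{"dx":0.4,"dy":8.5,"dz":0,"rx":0,"ry":0,"rz":-0.1,"hand":1},{"dx":0.4,"dy":8.5,"dz":0,"rx":0,"ry":0,"rz":-0.1,"hand":1},{"dx":0.4,"dy":8.5,"dz":0,"rx":0,"ry":0,"rz":-0.1,"hand":1},{"dx":0.4,"dy":8.5,"dz":0,"rx":0,"ry":0,"rz":-0.1,"hand":1},{"dx":0.4,"dy":8.5,"dz":0,"rx":0,"ry":0,"rz":-0.1,"hand":1},{"dx":0.1,"dy":4.8,"dz":0,"rx":0,"ry":0,"rz":-0.057,"hand":1},{"dx":0,"dy":0,"dz":0,"rx":0,"ry":0,"rz":0,"hand":1}]'; python3 -c "
from h import *
st();print(bot.observe()['qpos'].round(2))"
```

```text
clock: 9.25
position: [0.465, -0.2166, 0.127]
tool_rot: [-3.14, 0.0, 0.749]
force: [0.9, 3.4, -7.0]
grip_width: 0.0253
t 9.25 pos [ 0.465  -0.2166  0.127 ] rpy [-3.14   0.     0.749] theta -0.515 phi 0.75 r 0.086 F in,back,up 3.0 -1.9 -7.0 M [ 0.64 -0.22  0.19] w 0.0253
[-0.03  0.55  0.48  2.   -0.39  0.68 -0.12]
```

```bash
python3 -m inch '[{"dx":0.2,"dy":0,"dz":3,"rx":0,"ry":0,"rz":0,"hand":1},{"dx":0,"dy":0,"dz":3,"rx":0,"ry":0,"rz":0,"hand":1},{"dx":0,"dy":0,"dz":3.2,"rx":0,"ry":0,"rz":0,"hand":1},{"dx":0,"dy":0,"dz":0,"rx":0,"ry":0,"rz":0,"hand":1}]'
python3 - <<'E'
from h import *
st()
for n in('scene',):
    im,d=bot.grab_frame(n); s=im[120:280,170:370] 
    cv2.imwrite(f'pics/{n}5.png',cv2.resize(s[:,:,::-1],(750,600),interpolation=cv2.INTER_CUBIC))
st()
E
```

```text
clock: 9.65
position: [0.4653, -0.2167, 0.1178]
tool_rot: [-3.141, 0.0, 0.746]
force: [-1.3, 1.7, -4.2]
grip_width: 0.0249
t 9.65 pos [ 0.4653 -0.2167  0.1178] rpy [-3.141  0.     0.746] theta -0.517 phi 0.752 r 0.0859 F in,back,up 0.2 -2.2 -4.2 M [0.17 0.27 0.4 ] w 0.0249
t 9.7 pos [ 0.4653 -0.2166  0.1179] rpy [-3.141  0.     0.747] theta -0.517 phi 0.752 r 0.0858 F in,back,up -1.2 -0.8 -5.3 M [0.02 0.27 0.28] w 0.0252
```

View pics/scene5.png

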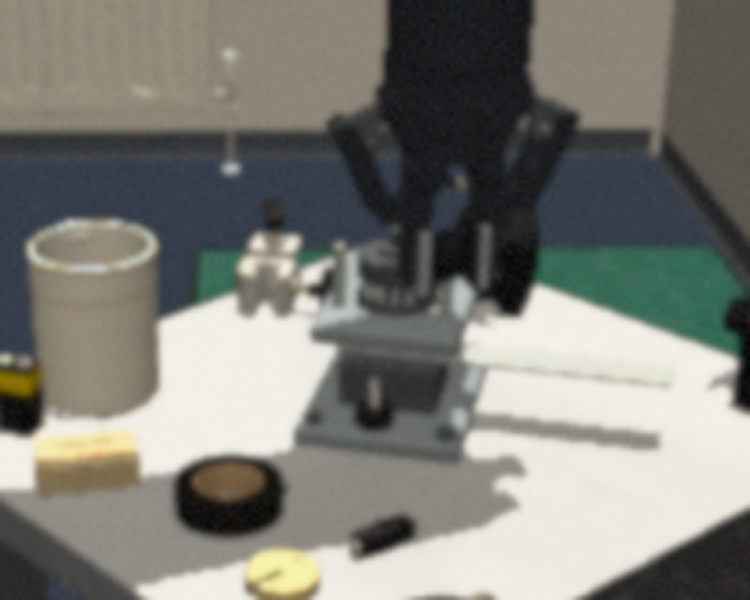

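```bash
python3 -m inch '[{"dx":0,"dy":0,"dz":0.3,"rx":0,"ry":0,"rz":0,"hand":1},{"dx":0.1,"dy":-4.2,"dz":0,"rx":0,"ry":0,"rz":0.05,"hand":1},{"dx":0.1,"dy":-4.2,"dz":0,"rx":0,"ry":0,"rz":0.05,"hand":1},{"dx":0.1,"dy":-4.2,"dz":0,"rx":0,"ry":0,"rz":0.05,"hand":1},{"dx":0.1,"dy":-4.2,"dz":0,"rx":0,"ry":0,"rz":0.05,"hand":1}]';python3 -c "
from h import *
st()"; python3 -m inch '[{"dx":0.1,"dy":-4.2,"dz":0,"rx":0,"ry":0,"rz":0.05,"hand":1},{"dx":0.1,"dy":-4.2,"dz":0,"rx":0,"ry":0,"rz":0.05,"hand":1},{"dx":0.1,"dy":-4.2,"dz":0,"rx":0,"ry":0,"rz":0.05,"hand":1}]'; python3 -c "
from h import *
st()"
```

```text
clock: 10.2
position: [0.4553, -0.2033, 0.1179]
tool_rot: [3.141, -0.0, 0.545]
force: [-1.1, -1.2, -4.6]
grip_width: 0.0251
t 10.2 pos [ 0.4553 -0.2033  0.1179] rpy [ 3.141 -0.     0.545] theta -0.323 phi 0.558 r 0.0857 F in,back,up -1.5 0.4 -4.6 M [-0.23  0.21  0.44] w 0.0251
clock: 10.5
position: [0.4496, -0.192, 0.1179]
tool_rot: [3.141, -0.0, 0.395]
force: [-1.4, -1.1, -4.5]
grip_width: 0.0253
t 10.5 pos [ 0.4496 -0.192   0.1179] rpy [ 3.141 -0.     0.395] theta -0.175 phi 0.41 r 0.0855 F in,back,up -1.7 0.5 -4.5 M [-0.22  0.24  0.43] w 0.0253
```

```bash
for i in 1; do python3 -m inch '[{"dx":0,"dy":-2.5,"dz":0.3,"rx":0,"ry":0,"rz":0.03,"hand":1},{"dx":0,"dy":-2.5,"dz":0,"rx":0,"ry":0,"rz":0.03,"hand":1}]' >/dev/null; python3 -c "
from h import *
st()"; python3 -m inch '[{"dx":0,"dy":-2.5,"dz":0,"rx":0,"ry":0,"rz":0.03,"hand":1},{"dx":0,"dy":-2.5,"dz":0,"rx":0,"ry":0,"rz":0.03,"hand":1}]' >/dev/null; python3 -c "
from h import *
st()"; done
```

```text
t 10.7 pos [ 0.4478 -0.1875  0.1177] rpy [ 3.141 -0.     0.335] theta -0.117 phi 0.352 r 0.0855 F in,back,up -3.7 0.2 1.9 M [-0.14  0.79  0.42] w 0.0252
t 10.9 pos [ 0.4462 -0.1826  0.1176] rpy [ 3.142 -0.     0.275] theta -0.057 phi 0.292 r 0.0855 F in,back,up -4.6 -1.0 4.6 M [-0.14  0.91  0.46] w 0.0255
```

```bash
cat >> h.py <<'E'
def tq():
    o=bot.observe();p=o['position'];v=AX-p[:2];phi=np.arctan2(v[1],v[0]);tan=np.array([np.sin(phi),-np.cos(phi),0])
    fb=o['force']@tan; print('theta %.3f Fb %.1f Mz %.2f T %.3f Fz %.1f yaw %.3f t %.1f'%(YAW-phi,fb,o['moment'][2],.085*fb+o['moment'][2],o['force'][2],o['tool_rot'][2],o['clock']))
E
python3 -m inch '[{"dx":-0.2,"dy":-2.5,"dz":-0.1,"rx":0,"ry":0,"rz":0.03,"hand":1}]' >/dev/null; python3 -c "
from h import *
tq()"; python3 -m inch '[{"dx":0,"dy":-2.5,"dz":0,"rx":0,"ry":0,"rz":0.03,"hand":1}]' >/dev/null; python3 -c "
from h import *
tq()";python3 -m inch '[{"dx":0,"dy":-2.5,"dz":0,"rx":0,"ry":0,"rz":0.03,"hand":1}]' >/dev/null; python3 -c "
from h import *
tq()";python3 -m inch '[{"dx":0,"dy":-2.5,"dz":0,"rx":0,"ry":0,"rz":0.03,"hand":1}]' >/dev/null; python3 -c "
from h import *
tq()"
```

```text
theta -0.027 Fb 0.6 Mz 0.48 T 0.534 Fz 1.1 yaw 0.245 t 11.0
theta 0.003 Fb -0.6 Mz 0.49 T 0.439 Fz 1.6 yaw 0.214 t 11.1
theta 0.032 Fb -0.3 Mz 0.47 T 0.439 Fz 2.2 yaw 0.184 t 11.2
theta 0.062 Fb -1.0 Mz 0.51 T 0.428 Fz 1.8 yaw 0.154 t 11.3
```

```bash
python3 -m inch '[{"dx":0,"dy":-2.5,"dz":0,"rx":0,"ry":0,"rz":0.03,"hand":1}]' >/dev/null; python3 -c "
from h import *
tq()"; python3 -m inch '[{"dx":0,"dy":-2.5,"dz":0,"rx":0,"ry":0,"rz":0.03,"hand":1}]' >/dev/null; python3 -c "
from h import *
tq()";python3 -m inch '[{"dx":0,"dy":-2.5,"dz":0,"rx":0,"ry":0,"rz":0.03,"hand":1}]' >/dev/null; python3 -c "
from h import *
tq()"
```

```text
theta 0.091 Fb -0.3 Mz 0.51 T 0.488 Fz 1.2 yaw 0.125 t 11.4
theta 0.121 Fb -0.1 Mz 0.49 T 0.481 Fz 1.4 yaw 0.094 t 11.5
theta 0.150 Fb -0.9 Mz 0.51 T 0.435 Fz 0.9 yaw 0.065 t 11.6
```

```bash
python3 -m inch '[{"dx":0,"dy":-2.5,"dz":0,"rx":0,"ry":0,"rz":0.03,"hand":1}]' >/dev/null; python3 -c "
from h import *
tq()"; python3 -m inch '[{"dx":0,"dy":-2.5,"dz":0,"rx":0,"ry":0,"rz":0.03,"hand":1}]' >/dev/null; python3 -c "
from h import *
tq()";python3 -m inch '[{"dx":0,"dy":-2.5,"dz":0,"rx":0,"ry":0,"rz":0.03,"hand":1}]' >/dev/null; python3 -c "
from h import *
tq()"
```

```text
theta 0.179 Fb -0.6 Mz 0.55 T 0.494 Fz 1.1 yaw 0.034 t 11.7
theta 0.209 Fb -1.0 Mz 0.57 T 0.480 Fz 0.3 yaw 0.004 t 11.8
theta 0.237 Fb -0.5 Mz 0.65 T 0.610 Fz -0.7 yaw -0.026 t 11.9
```

```bash
python3 -m inch '[{"dx":0,"dy":-1.7,"dz":0,"rx":0,"ry":0,"rz":0.02,"hand":1}]' >/dev/null; python3 -c "
from h import *
tq()"; python3 -m inch '[{"dx":0,"dy":-1.7,"dz":0,"rx":0,"ry":0,"rz":0.02,"hand":1}]' >/dev/null; python3 -c "
from h import *
tq()"
```

```text
theta 0.256 Fb 0.7 Mz 0.61 T 0.669 Fz -1.1 yaw -0.045 t 12.0
theta 0.274 Fb 0.3 Mz 0.57 T 0.598 Fz -2.5 yaw -0.065 t 12.1
```

```bash
python3 -m inch '[{"dx":0,"dy":-1.7,"dz":0,"rx":0,"ry":0,"rz":0.02,"hand":1}]' >/dev/null; python3 -c "
from h import *
tq()"; python3 -m inch '[{"dx":0,"dy":-1.7,"dz":0,"rx":0,"ry":0,"rz":0.02,"hand":1}]' >/dev/null; python3 -c "
from h import *
st();tq()"
```

```text
theta 0.294 Fb 0.7 Mz 0.67 T 0.736 Fz -2.6 yaw -0.085 t 12.2
t 12.3 pos [ 0.443  -0.1513  0.1177] rpy [ 3.141 -0.    -0.105] theta 0.314 phi -0.079 r 0.0852 F in,back,up 3.7 0.3 -3.3 M [-0.32 -0.6   0.65] w 0.0247
theta 0.314 Fb 0.3 Mz 0.65 T 0.678 Fz -3.3 yaw -0.105 t 12.3
```

```bash
python3 -m inch '[{"dx":0.1,"dy":-1.7,"dz":0.1,"rx":0,"ry":0,"rz":0.02,"hand":1}]' >/dev/null; python3 -c "
from h import *
tq()"; python3 -m inch '[{"dx":0,"dy":-1.7,"dz":0,"rx":0,"ry":0,"rz":0.02,"hand":1}]' >/dev/null; python3 -c "
from h import *
st();tq()"
```

```text
theta 0.334 Fb 1.9 Mz 0.66 T 0.817 Fz 1.6 yaw -0.125 t 12.4
t 12.5 pos [ 0.4434 -0.148   0.1176] rpy [ 3.141 -0.    -0.145] theta 0.353 phi -0.118 r 0.0852 F in,back,up 2.6 1.2 -0.1 M [-0.46 -0.4   0.71] w 0.025
theta 0.353 Fb 1.2 Mz 0.71 T 0.811 Fz -0.1 yaw -0.145 t 12.5
```

```bash
python3 -m inch '[{"dx":0,"dy":0,"dz":0,"rx":0,"ry":0,"rz":0,"hand":0},{"dx":0,"dy":0,"dz":0,"rx":0,"ry":0,"rz":0,"hand":0},{"dx":0,"dy":0,"dz":0,"rx":0,"ry":0,"rz":0,"hand":-0.3},{"dx":0,"dy":0,"dz":0,"rx":0,"ry":0,"rz":0,"hand":-0.3}]'
python3 - <<'E'
from h import *
st()
im,d=bot.grab_frame('scene'); s=im[120:280,170:370] 
cv2.imwrite(f'pics/scene6.png',cv2.resize(s[:,:,::-1],(750,600),interpolation=cv2.INTER_CUBIC))
E
```

```text
clock: 12.9
position: [0.4432, -0.1479, 0.1175]
tool_rot: [-3.141, 0.0, -0.143]
force: [0.2, 0.4, -0.1]
grip_width: 0.0556
t 12.9 pos [ 0.4432 -0.1479  0.1175] rpy [-3.141  0.    -0.143] theta 0.354 phi -0.119 r 0.0854 F in,back,up 0.2 -0.5 -0.1 M [0.01 0.   0.02] w 0.0556
```

View pics/scene6.png

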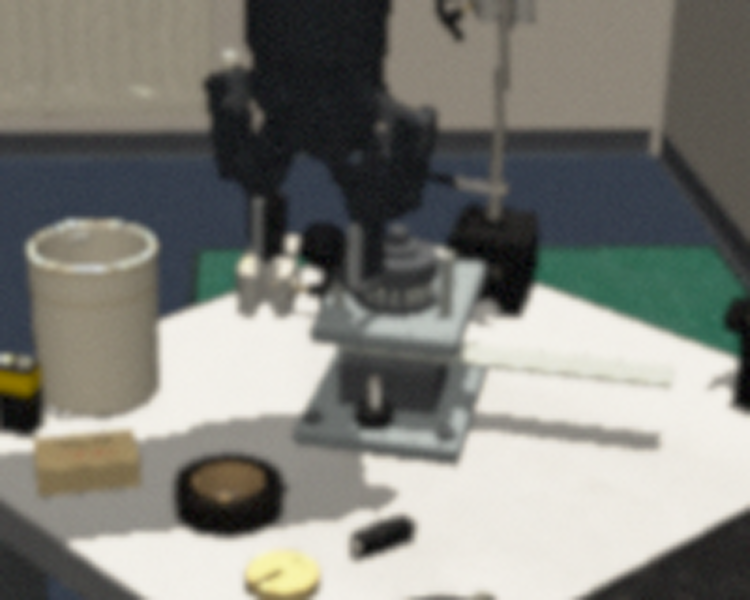

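The ball at (323,245) sits between the open fingers and the hub is down. As an independent check of firmness, I'll press one finger gently against the ball without gripping it.

```bash
python3 -m inch '[{"dx":0,"dy":-6,"dz":0,"rx":0,"ry":0,"rz":0,"hand":-0.3},{"dx":0,"dy":-5.5,"dz":0,"rx":0,"ry":0,"rz":0,"hand":-0.3},{"dx":0,"dy":0,"dz":0,"rx":0,"ry":0,"rz":0,"hand":-0.3}]' >/dev/null; python3 -c "
from h import *
st()";python3 -m inch '[{"dx":0,"dy":-0.7,"dz":0,"rx":0,"ry":0,"rz":0,"hand":-0.3},{"dx":0,"dy":0,"dz":0,"rx":0,"ry":0,"rz":0,"hand":-0.3}]' >/dev/null; python3 -c "
from h import *
st()";python3 -m inch '[{"dx":0,"dy":-0.3,"dz":0,"rx":0,"ry":0,"rz":0,"hand":-0.3},{"dx":0,"dy":0,"dz":0,"rx":0,"ry":0,"rz":0,"hand":-0.3}]' >/dev/null; python3 -c "
from h import *
st()"
```

```text
t 13.25 pos [ 0.4448 -0.136   0.1174] rpy [ 3.141  0.    -0.143] theta 0.493 phi -0.258 r 0.0861 F in,back,up -2.2 4.0 0.4 M [-0.59  0.5  -0.07] w 0.0557
t 13.45 pos [ 0.4449 -0.136   0.1175] rpy [ 3.141  0.    -0.143] theta 0.494 phi -0.259 r 0.086 F in,back,up -2.6 4.3 0.3 M [-0.71  0.56 -0.04] w 0.0556
t 13.65 pos [ 0.4449 -0.1358  0.1175] rpy [ 3.141  0.    -0.144] theta 0.496 phi -0.261 r 0.086 F in,back,up -2.9 4.9 1.1 M [-0.89  0.68 -0.07] w 0.0553
```

```bash
cat >> h.py <<'E'
def ft():
    o=bot.observe();M=R.from_euler('xyz',o['tool_rot']).as_matrix()
    print('F tool',(M.T@o['force']).round(1),'pos tool', (M.T@o['position']*1000).round(2),'w',round(o['grip_width'],4),round(o['clock'],2))
E
python3 -c "
from h import *
ft()"
python3 -m inch '[{"dx":0,"dy":-0.6,"dz":0,"rx":0,"ry":0,"rz":0,"hand":-0.3},{"dx":0,"dy":0,"dz":0,"rx":0,"ry":0,"rz":0,"hand":-0.3}]' >/dev/null; python3 -c "
from h import *
ft()";python3 -m inch '[{"dx":0,"dy":-0.6,"dz":0,"rx":0,"ry":0,"rz":0,"hand":-0.3},{"dx":0,"dy":0,"dz":0,"rx":0,"ry":0,"rz":0,"hand":-0.3}]' >/dev/null; python3 -c "
from h import *
ft()";python3 -m inch '[{"dx":0,"dy":-0.5,"dz":0,"rx":0,"ry":0,"rz":0,"hand":-0.3},{"dx":0,"dy":0,"dz":0,"rx":0,"ry":0,"rz":0,"hand":-0.3}]' >/dev/null; python3 -c "
from h import *
ft()"
```

```text
F tool [-3.4  4.6 -1.1] pos tool [ 459.73   70.74 -117.57] w 0.0553 13.65
F tool [-2.8  5.4 -1. ] pos tool [ 459.68   70.21 -117.57] w 0.0554 13.85
F tool [-3.8  6.7 -1.1] pos tool [ 459.65   69.69 -117.58] w 0.0557 14.05
F tool [-3.1  7.2 -1.1] pos tool [ 459.65   69.26 -117.57] w 0.0554 14.25
```

```bash
python3 -m inch '[{"dx":0,"dy":-0.5,"dz":0,"rx":0,"ry":0,"rz":0,"hand":-0.3},{"dx":0,"dy":0,"dz":0,"rx":0,"ry":0,"rz":0,"hand":-0.3}]' >/dev/null; python3 -c "
from h import *
ft()";python3 -m inch '[{"dx":0,"dy":-0.5,"dz":0,"rx":0,"ry":0,"rz":0,"hand":-0.3},{"dx":0,"dy":0,"dz":0,"rx":0,"ry":0,"rz":0,"hand":-0.3}]' >/dev/null; python3 -c "
from h import *
ft()";python3 -m inch '[{"dx":0,"dy":-0.5,"dz":0,"rx":0,"ry":0,"rz":0,"hand":-0.3},{"dx":0,"dy":0,"dz":0,"rx":0,"ry":0,"rz":0,"hand":-0.3}]' >/dev/null; python3 -c "
from h import *
ft()"
```

```text
F tool [-3.5  8.5 -1.5] pos tool [ 459.62   68.87 -117.55] w 0.0555 14.45
F tool [-4.7  9.5 -1.2] pos tool [ 459.59   68.4  -117.57] w 0.0555 14.65
F tool [-4.8  8.6 -1.9] pos tool [ 459.54   67.98 -117.58] w 0.0558 14.85
```

It holds about 9 N, so it is firm. I'll back off to centre and retreat straight up.

```bash
python3 -m inch '[{"dx":0,"dy":7,"dz":0,"rx":0,"ry":0,"rz":0,"hand":-0.3},{"dx":0,"dy":8,"dz":0,"rx":0,"ry":0,"rz":0,"hand":-0.3},{"dx":0,"dy":0,"dz":0,"rx":0,"ry":0,"rz":0,"hand":-0.3},{"dx":0,"dy":0,"dz":-10,"rx":0,"ry":0,"rz":0,"hand":-0.3},{"dx":0,"dy":0,"dz":-30,"rx":0,"ry":0,"rz":0,"hand":-0.3},{"dx":0,"dy":0,"dz":-40,"rx":0,"ry":0,"rz":0,"hand":-0.3},{"dx":0,"dy":0,"dz":-40,"rx":0,"ry":0,"rz":0,"hand":-0.3},{"dx":-30,"dy":0,"dz":0,"rx":0,"ry":0,"rz":0,"hand":-0.3},{"dx":0,"dy":-40,"dz":0,"rx":0,"ry":0,"rz":0,"hand":-0.3},{"dx":0,"dy":0,"dz":0,"rx":0,"ry":0,"rz":0,"hand":-0.3}]'
python3 - <<'E'
from h import *
n='scene';im,d=bot.grab_frame(n); s=im[120:280,170:370] 
cv2.imwrite(f'pics/scene7.png',cv2.resize(s[:,:,::-1],(750,600),interpolation=cv2.INTER_CUBIC))
sub=[]
g=im.max(2).astype(int); e=np.array([.528-.085*np.cos(-.12),-.158+.085*np.sin(.12),.138]); r0,c0=w2px(n,e)
for r in range(int(r0)-13,int(r0)+13):
    for c in range(int(c0)-13,int(c0)+13):
        if g[r,c]<60 and d[r,c]>0:
            p=px2w(n,r,c,d[r,c])
            if np.linalg.norm(p-e)<.022: sub.append(p)
sub=np.array(sub)
from scipy.optimize import least_squares
print(e,len(sub),least_squares(lambda x:np.linalg.norm(sub-x,axis=1)-.014,e,loss='soft_l1',f_scale=.001).x)
for t in ('tape_roll','mouse','battery_9v','thumb_screw'):
    for x in bot.trace(n,t)[:1]: print(t,x['score'],np.round(x['box']))
st()
E
```

```text
clock: 15.85
position: [0.4199, -0.099, 0.238]
tool_rot: [-3.139, 0.0, -0.138]
force: [-0.4, 0.3, 0.5]
grip_width: 0.0555
[ 0.44361127 -0.14782446  0.138     ] 129 [ 0.44284712 -0.15229621  0.13788787]
tape_roll 0.86 [215. 241. 243. 264.]
mouse 0.75 [254. 276. 311. 310.]
battery_9v 0.72 [167. 214. 182. 237.]
t 16.1 pos [ 0.4194 -0.104   0.2377] rpy [ 3.141 -0.    -0.144] theta 0.697 phi -0.462 r 0.1213 F in,back,up -0.3 0.8 0.0 M [0.04 0.   0.08] w 0.056
```

View pics/scene7.png

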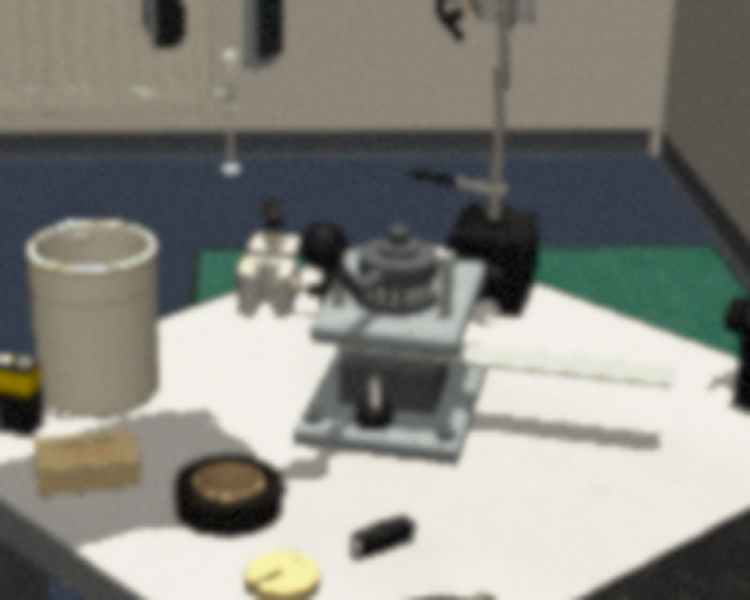

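Run:
```python
from h import *
for i in (6,7):
    g=cv2.imread(f'pics/scene{i}.png').max(2)[215:275,295:348]
    m=(g<55); k=np.nonzero(m); print(i,m.sum(),np.mean(k[0])+215,np.mean(k[1])+295, k[1].min()+295,k[0].min()+215)
a=cv2.imread('pics/scene6.png')[210:285,290:345];b=cv2.imread('pics/scene7.png')[210:285,290:345]
print(cv2.phaseCorrelate(a.max(2).astype(np.float32),b.max(2).astype(np.float32)))
for y in(-.148,-.1523): 
    r,c=w2px('scene',(.4433,y,.138)); print(((c-170)*3.75,(r-120)*3.75))
im,d=bot.grab_frame('top')
cv2.imwrite('pics/top7.png',cv2.resize(im[90:250,160:360,::-1],(750,600),interpolation=cv2.INTER_CUBIC))
```

```text
6 1890 246.83333333333334 325.1026455026455 301 222
7 1760 246.4744318181818 324.2755681818182 301 223
((0.046784093389728554, 0.4819808399520653), 0.7292070685492622)
(np.float64(315.00609452965534), np.float64(242.3257892825702))
(np.float64(322.0065597831185), np.float64(243.76453818608454))
```

View pics/top7.png

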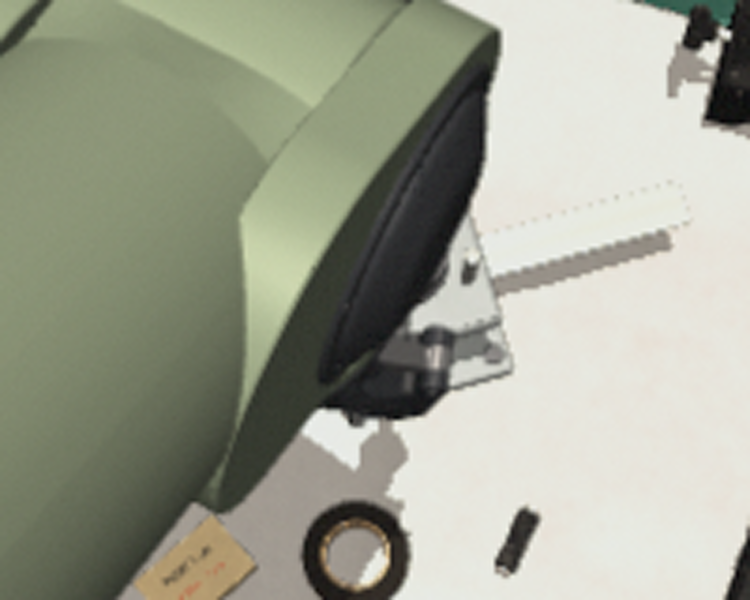

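```bash
python3 -c "
from h import *
print(bot.observe()['qd'].round(3));print(bot.job_done())"
```

```text
[ 0.006  0.003 -0.002  0.002 -0.001 -0.003 -0.   ]
the job is handed in; nothing more can be done
None
```

The clamp is tightened firmly, the lever is dropped into its serrations and released, and I have handed the job in. It gave no verdict.

**What I did:**
- I gripped the ball and turned the lever clockwise from about +0.10 to +0.74 rad.
- I lifted it about 9.7 mm, swung it back three serrations to −0.52 rad and dropped it in again.
- I then tightened on to about +0.35 rad. The torque ran at about 0.45 Nm while loose, stepped up near +0.22 rad and reached about 0.81 Nm, or 9.5 N at the ball.
- I opened the gripper, pressed one finger on the ball to test it, and backed the arm away. The run took about 16 s of the 72 s allowed.

**Last checks:**
- **Firmness:** the ball held a sideways push of 8.5–9.5 N, and the pictures from before and after the push show it in the same place.
- **Lever height:** the ball centre measured 137.9 mm above the trolley, which means it is fully dropped in.
- **Bystanders:** the tape roll, mouse and battery are where they were. The network did not report the thumb screw in the last picture, but by eye it looks unmoved.
- **Robot:** clear of everything, with forces near zero.

**One disagreement:** the camera put the released ball about 4 mm (0.05 rad) short of where the gripper's position implied. I put this down to the fingers flexing under load. For firmness I relied on the torque and the push test, not that angle.

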